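# Find the socket that fits the filter-housing nut, tighten the lid and stay on it

### The job

The hex nut on the lid of the steel filter housing is loose: try the sockets from the rack on it until you have the one that really fits (it drops right down over the nut and turns it instead of spinning round idly), and stand any that does not fit back on a rack post. With the fitting socket turn the nut clockwise until it comes up tight against its stop, and finish still holding: keep your grip on that socket, fully down on the nut and upright, so that I can tighten the outlet against it. Leave the jars, the beaker and the vial where they are.

Things in the scene. Friction and masses are not known exactly. Their poses are not given: they have to be found in the camera images.
- socket_k: loose steel socket, one of three that look alike, 70 mm tall, about 0.25 kg. Origin: centre of its open mouth at the bottom; z up. Round body 44 mm in diameter to 34 mm height, tapering to 32 mm at 40 mm; above it, from 42 to 70 mm, the dark hex head of its drive adapter, 24 mm across flats: grip it there. Hex bore from below, 26 mm deep, flats parallel to the head's; two flats face +x and -x
- socket_m: same outside and same frame as socket_k. Of the three bores one fits the nut (25.6 mm across flats: drops right over it and turns it, 8 degrees play each way), one is too small (19 mm: stays standing on the nut, 16 mm too high), one too big (33 mm: drops over but spins idly). Name, place and look do not tell which is which: try them
- socket_p: same outside and same frame as socket_k; bore, see socket_m. All three stand mouth down over the rack's posts, mouths on its plate, at any yaw and up to about 2 mm off the post's axis
- nut_seat (a point): centre of the underside of the steel hex nut on the filter housing's lid, on its washer (48 mm across), 54 mm above the table. Nut 24 mm across flats, 16 mm high, top 2.5 mm chamfered; a 13 mm stud stands 5 mm above it. Frame turns with the nut: z up, two flats face +x and -x. A socket is home when its origin is here, mouth on the washer
- filter_housing: fixed steel filter housing, round, 74 mm in diameter, lid top 52 mm above the table, on a 100 mm square base plate; hose barbs reach 55 mm out to +y and -y. Origin: centre of its underside, z axis through the nut
- lid_nut (a joint): turn of the lid nut in rad, growing clockwise seen from above; starts between 0 and 0.4 (loose), and comes up hard against its stop at 1.0 (tight). It needs about 0.2 N m to turn and stays where it is left
- socket_rack: fixed black rack, plate 66 x 214 x 12 mm with three posts; origin: centre of its underside, y along its length. The posts are 14 mm in diameter, 18 mm high with tapered tips, 68 mm apart
- post_1 (a point): foot of the rack post at the rack's -y end: on the post's axis at the plate's top, 12 mm above the table; a racked socket's mouth rests at this height
- post_2 (a point): foot of the rack post at the rack's middle: on the post's axis at the plate's top, 12 mm above the table; a racked socket's mouth rests at this height
- post_3 (a point): foot of the rack post at the rack's +y end: on the post's axis at the plate's top, 12 mm above the table; a racked socket's mouth rests at this height
- jar_1: lidded sample jar, 48 mm across, 80 mm tall, origin centre of its underside. It is a bystander: leave it where it stands
- jar_2: lidded sample jar, 49 mm across, 80 mm tall, origin centre of its underside. It is a bystander: leave it where it stands
- beaker: small clear beaker, 60 mm across, 68 mm tall, origin centre of its underside. It is a bystander: leave it where it stands
- vial_1: white capped vial, 19 mm across, 32 mm tall, origin centre of its underside. It is a bystander: leave it where it stands
There are look-alikes about, which are no part of the job. Leave any purple look-alike of the socket_m alone.

How it is judged:
By the outcome, as a careful person would: the job done as asked, in the order asked, and still so for the second after the job is handed in, while the arm keeps its last pose, push and grip.
It also fails if it takes over 72 s, if anything falls off the work surface, if the arm or the gripper's body presses on something with over 40 N, if the wrist force passes 120 N, or if a joint passes its speed limit or range.

### The arm

A 7-joint arm with a two-finger parallel gripper is mounted at the origin on a cart in front of the work surface, level with it; the furniture and walls round the work are solid. World frame = base frame: x ahead of the robot, y to its left, z up, the work surface at z = 0. Lengths are in m, angles in rad, forces in N, time in s.
With the tool pointing down it reaches from about 0.425 to 0.875 m from the base axis. Payload 8.4 kg.
Tool frame: the origin (TCP) lies midway between the tips of the shut fingers; the grasp point (between the pads) lies 19 mm behind it (grip_point_offset is the distance from the TCP to the grasp point, in m); z points along the fingers, y is the line along which they close (so a half turn about z gives the same grasp; the last joint's range is limited). The gripper opens to 87 mm and grips with 3 to 60 N. Pads are 19 mm wide; open, the fingers measure 117 mm over their backs; the gripper's body (75 mm by 190 mm) begins 51 mm behind the grasp point.
Start: joints at [-0.099, 0.333, 0.04, 1.465, -0.013, 1.343, -0.059], TCP at [0.65, -0, 0.223] pointing down, gripper open.
Joint ranges: [-2.58, 2.58], [-0.38, 2.09], [-1.3, 1.39], [0.25, 2.4], [-1.5, 4.64], [0.08, 2.09], [-2.65, 2.65]. Speed limits (rad/s): [2.22, 2.22, 2.79, 2.79, 3.14, 3.14, 3.14].

### API

Orientations are given as a unit quaternion [w, x, y, z].
In Python, from workcell import * gives the robot as it stands.
- The arm moves only by the tool jog_arm, never from a script. Its arguments are lists of equal length, an entry for each row: "claw": the opening, from 0 (shut) to 1 (fully open); "offset": the shift along the tool's x, y, z in units of 50 mm (1.0 is 50 mm), a list of three; "twist": the turn, a rotation vector about the tool's x, y, z in degrees, a list of three. In form: {"claw": [claw, ...], "offset": [[x, y, z], ...], "twist": [[wx, wy, wz], ...]}. A call has exactly 8 rows; each row is the pose to reach, as a shift and turn from the pose commanded when the call began, along the tool's axes at that moment; what a row does not reach only later rows make up. A row lasts 1/10 s, in which the tool goes at most 50 mm and 8.59 degrees, less where a joint would pass 70% of its speed; a pose out of reach is approached as far as the arm can. A call with a gripper value outside its range is refused whole. The fingers move at their own pace and stop on an object; "newtons" is the grip in N (left out, the last holds). Time passes only in rows, so rows that repeat a pose let the fingers close, or fill a call up. It gives the time, the measured TCP pose, the force, the opening and the grip force at its end, in the units of the state.
- get_obs(): the state, without advancing time (a new reading comes with each control period).
- capture(name): name is "scene" or "side" or "wrist"; returns the picture (480x640x3 uint8, blue, green, red); there is no depth.
- camera_params(name): a dict with "vertical_fov" (degrees; the focal length in pixels is half the picture's height over the tangent of half this angle, whatever the lens; pixels are square), "cx", "cy" (the principal point, pixels), "position" and "attitude" of the camera in the world. Camera axes: x right, y up, looking along -z (the intrinsics and any distortion apply to the point x, -y, -z); pixel columns grow to the right and rows downward; lengths in m; the calibration is good to about 2 mm. A picture is of the moment at which its call begins: read the wrist's pose just before it. camera_params takes no time and is no camera call; for the wrist camera it gives the pose at the moment of the call.
- close_job(): hands the job in; it is judged then, once.
The state is a dict: "time": time; "joint_pos": joint angles; "qvel": joint speeds; "joint_efforts": joint torques, N m; "position": TCP position; "eef_rot": TCP orientation; "wrist_force": force on the tool from outside, world axes, zero at the start; "ft_torque": the same for the moment, N m; "width": finger opening in m; "grip_force": force on a finger pad.
Only numpy, scipy, OpenCV 4.12 (cv2) and the standard library are available. Lean on these libraries where they do the work, as an engineer would, in place of code of your own. Each camera call takes 0.05 s, during which the arm holds its last target. There are 200 camera calls.

## Working session

There is one attempt and no reset: what is moved stays moved. The work goes in short steps, Python scripts to look and compute and a tool call to move; the robot and the scene stay as the last step left them, time stands still between calls to the robot, and variables do not carry over. Pictures are saved under pics/ and viewed, at most 10 in all, crops included, and the job is handed in when it is done.

Besides the shell and the picture viewer there is one more tool, called after "Request:" by a JSON object that holds its "op" and its "data", one argument or row to a line. jog_arm: Moves the arm, as the interface text tells. Its arguments: {"type":"object","properties":{"claw":{"type":"array"},"offset":{"type":"array"},"twist":{"type":"array"},"newtons":{"type":"number"}},"required":["claw","offset","twist"]}

```bash
mkdir -p pics; ls; python3 - <<'E'
from workcell import *
import cv2, numpy as np
for n in ("scene","side","wrist"):
    p=camera_params(n); print(n,p)
    cv2.imwrite(f"pics/{n}0.png",capture(n))
o=get_obs(); print(o)
E
```

```text
pics
scene {'vertical_fov': 43.52525499364468, 'cx': 327.3269781503285, 'cy': 236.86926691229144, 'position': array([-0.00220431,  0.76062267,  0.86321185]), 'attitude': array([-0.25546908, -0.12240162,  0.42841545,  0.8580289 ])}
side {'vertical_fov': 51.531221493164495, 'cx': 314.6598090798041, 'cy': 240.65151288598008, 'position': array([ 0.18387641, -0.80074747,  0.52276895]), 'attitude': array([ 0.84394041,  0.47725011, -0.12836114, -0.20861529])}
wrist {'vertical_fov': 69.8301186815178, 'cx': 320.3739586755938, 'cy': 238.4541117360441, 'position': array([0.64976638, 0.07862616, 0.3830001 ]), 'attitude': array([ 9.89406254e-01, -1.45172188e-01,  5.12942476e-04, -1.94680106e-04])}
{'time': 0.15, 'joint_pos': array([-0.09916874,  0.33375728,  0.03987653,  1.46607899, -0.01340147,
        1.34333819, -0.05847911]), 'qvel': array([ 4.02614824e-05, -4.64012725e-03, -6.85893914e-04, -4.77167808e-03,
        2.75354747e-04, -1.70693404e-04, -7.86096828e-04]), 'joint_efforts': array([ 1.24259990e-03, -6.56844234e+01,  1.33660264e+00, -4.04110801e+01,
       -5.95439016e-02,  4.17590642e-02, -1.22402304e-05]), 'position': array([ 6.49612775e-01, -4.46078718e-05,  2.21852723e-01]), 'eef_rot': array([-4.34264210e-04,  7.07116523e-01,  7.07096734e-01, -4.94274598e-04]), 'wrist_force': array([-0.06763826,  0.10182051,  0.16721962]), 'ft_torque': array([0.00475583, 0.00366813, 0.0129494 ]), 'grip_force': 0.0, 'width': 0.08683543347663612}
```

View pictures.

View pics/scene0.png

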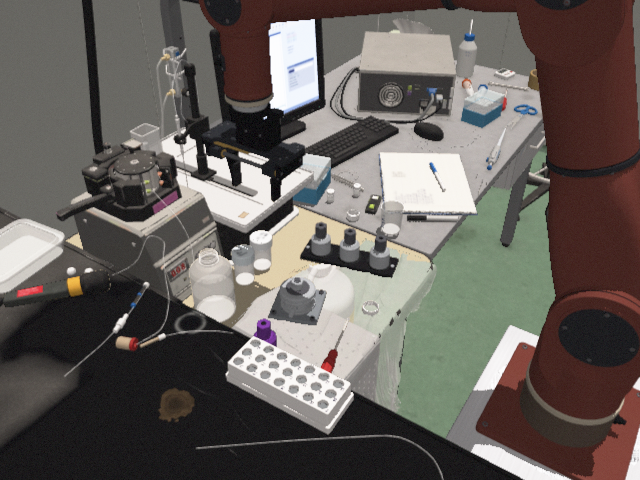

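View pics/side0.png

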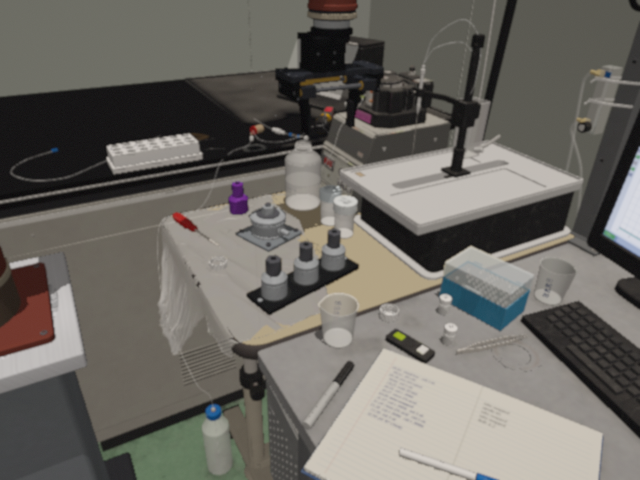

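View pics/wrist0.png

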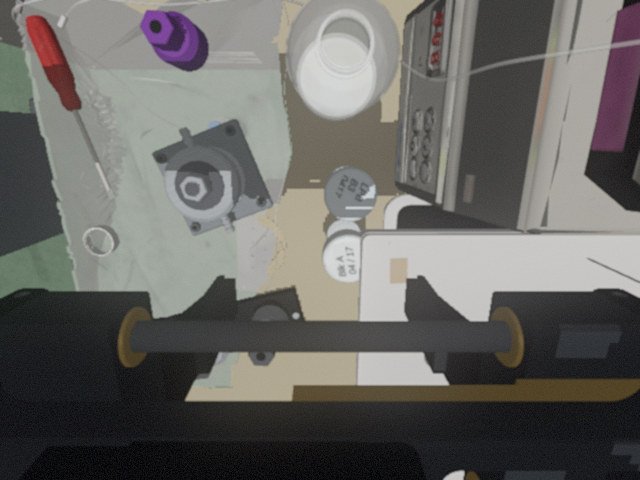

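```bash
cat > h.py <<'E'
from workcell import *
import cv2, numpy as np
from scipy.spatial.transform import Rotation as R
def rot(q): return R.from_quat(np.r_[q[1:],q[0]]).as_matrix()
def ray(p,uv):
    f=240/np.tan(np.radians(p['vertical_fov'])/2)
    d=np.array([(uv[0]-p['cx'])/f,-(uv[1]-p['cy'])/f,-1]); d=rot(p['attitude'])@d
    return np.array(p['position']),d/np.linalg.norm(d)
def onplane(p,uv,z):
    o,d=ray(p,uv); return o+d*(z-o[2])/d[2]
def tri(obs):
    A=np.zeros((3,3));b=np.zeros(3);L=[ray(p,uv) for p,uv in obs]
    for o,d in L:
        M=np.eye(3)-np.outer(d,d);A+=M;b+=M@o
    x=np.linalg.solve(A,b)
    return x,[float(np.linalg.norm((np.eye(3)-np.outer(d,d))@(x-o))) for o,d in L]
def proj(p,X):
    f=240/np.tan(np.radians(p['vertical_fov'])/2)
    c=rot(p['attitude']).T@(np.array(X)-p['position']); return p['cx']+f*c[0]/-c[2],p['cy']-f*c[1]/-c[2]
E
python3 - <<'E'
from h import *
np.set_printoptions(precision=4,suppress=True)
s,d,w=[camera_params(n) for n in("scene","side","wrist")]
for n,a,b in [("top1",(320,225),(334,233)),("top2",(350,231),(305,244)),("top3",(380,238),(273,260)),("nut",(296,281),(268,207)),("nutw",(296,281),None)]:
    print(n, *(tri([(s,a),(d,b)]) if b else tri([(s,a),(w,(193,187))])))
for n,uv,z in [("nut",(193,187),.075),("barbN",(185,133),.03),("jar2",(350,193),.08),("jar1",(342,255),.08),("sock?",(262,352),.08)]: print(n,onplane(w,uv,z))
E
```

```text
top1 [ 0.5902 -0.1397  0.0797] [0.0018263718761221857, 0.001826371876122138]
top2 [ 0.5227 -0.1552  0.0824] [0.0007413932731648752, 0.0007413932731648399]
top3 [ 0.4561 -0.1718  0.0797] [0.0018207886254752743, 0.0018207886254753096]
nut [0.5354 0.0304 0.0666] [0.0014823918314187633, 0.0014823918314188882]
nutw [0.5341 0.0338 0.0712] [3.1845228789324638e-06, 3.1845228790698474e-06]
nut [0.5355 0.0344 0.075 ]
barbN [0.5166 0.0809 0.03  ]
jar2 [0.6758 0.0297 0.08  ]
jar1 [ 0.6697 -0.0284  0.08  ]
sock? [ 0.5898 -0.1334  0.08  ]
```

Request:
{"op": "jog_arm", "data": {
  "claw": [0.6,0.6,0.6,0.6,0.6,0.6,0.6,0.6],
  "offset": [
    [-0.8,-0.6,0],
    [-1.6,-1.2,0],
    [-2.4,-1.8,0],
    [-3.0,-2.4,0],
    [-3.0,-2.4,0],
    [-3.0,-2.4,0],
    [-3.0,-2.4,0],
    [-3.0,-2.4,0]
  ],
  "twist": [
    [0,0,0],
    [0,0,0],
    [0,0,0],
    [0,0,0],
    [0,0,0],
    [0,0,0],
    [0,0,0],
    [0,0,0]
  ]
}}

```text
time: 0.95
position: [0.5307, -0.1486, 0.2223]
eef_rot: [-0.0, 0.706, 0.708, 0.0]
wrist_force: [-0.1, 0.6, 0.4]
width: 0.0524
grip_force: 0.0
```

```bash
python3 - <<'E'
from h import *
import pickle
p=camera_params("wrist"); im=capture("wrist"); cv2.imwrite("pics/wA.png",im); pickle.dump(p,open("wA.pkl","wb"))
E
```

Request:
{"op": "jog_arm", "data": {
  "claw": [0.6,0.6,0.6,0.6,0.6,0.6,0.6,0.6],
  "offset": [
    [-0.9,0,0],
    [-1.8,0,0],
    [-1.8,0,0],
    [-1.8,0,0],
    [-1.8,0,0],
    [-1.8,0,0],
    [-1.8,0,0],
    [-1.8,0,0]
  ],
  "twist": [
    [0,0,0],
    [0,0,0],
    [0,0,0],
    [0,0,0],
    [0,0,0],
    [0,0,0],
    [0,0,0],
    [0,0,0]
  ]
}}

```text
time: 1.8
position: [0.5302, -0.2393, 0.2226]
eef_rot: [-0.0, 0.707, 0.708, 0.0]
wrist_force: [-0.5, 0.0, 0.6]
width: 0.0525
grip_force: 0.0
```

```bash
python3 - <<'E'
from h import *
import pickle
p=camera_params("wrist"); im=capture("wrist"); cv2.imwrite("pics/wB.png",im); pickle.dump(p,open("wB.pkl","wb"))
A=cv2.imread("pics/wA.png")
o=np.hstack([A,im]); cv2.imwrite("pics/AB.png",cv2.resize(o,(800,300),interpolation=cv2.INTER_AREA))
# side-by-side crops upscale: rack area of A below
E
```

```text
(no output)
```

View pics/AB.png

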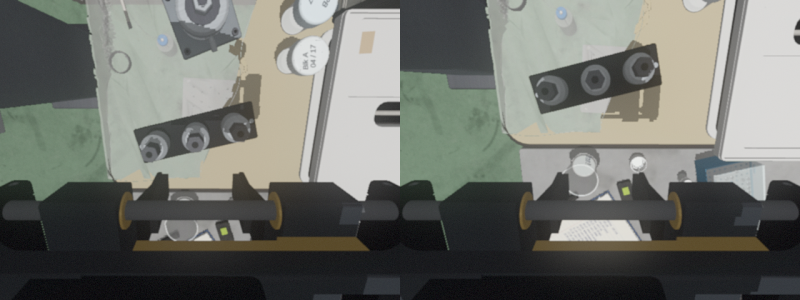

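```bash
python3 - <<'E'
from h import *
A=cv2.imread("pics/wA.png");B=cv2.imread("pics/wB.png");W=cv2.imread("pics/wrist0.png")
a=cv2.convertScaleAbs(cv2.resize(A[165:275,200:424],None,fx=2.5,fy=2.5,interpolation=2),alpha=1.6)
b=cv2.convertScaleAbs(cv2.resize(B[65:175,205:425],None,fx=2.5,fy=2.5,interpolation=2),alpha=1.6)
w=cv2.resize(W[145:225,150:240],None,fx=2.5,fy=2.5,interpolation=2)
o=np.zeros((560,800,3),np.uint8); o[:275,:560]=a;o[280:555,:550]=b;o[:200,565:790]=w
n=cv2.resize(A[0:70,260:350],None,fx=2.5,fy=2.5,interpolation=2); o[280:455,565:790]=n
cv2.imwrite("pics/crop.png",o)
E
```

```text
(no output)
```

View pics/crop.png

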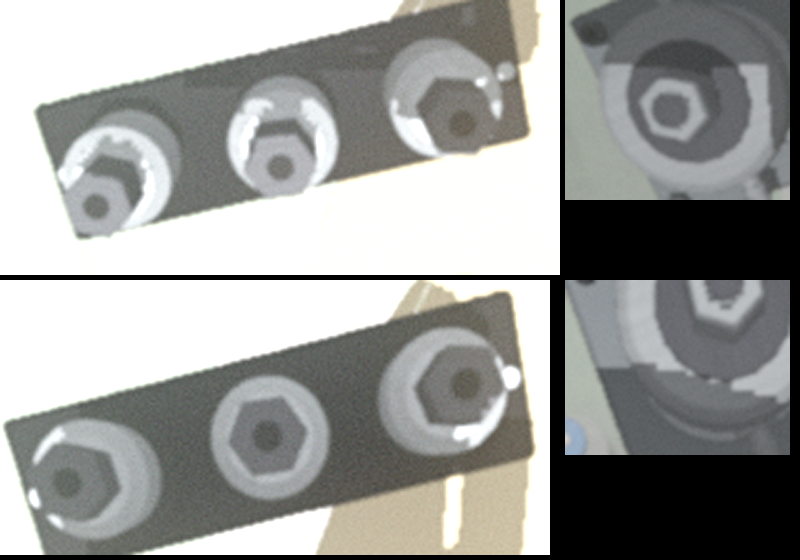

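```bash
cat > m.py <<'E'
from h import *
import pickle
np.set_printoptions(precision=4,suppress=True)
pA,pB=pickle.load(open("wA.pkl","rb")),pickle.load(open("wB.pkl","rb"))
def rect(im,p,c,s=4.0,half=25):
    # top-down view: image x=+X, image y=-Y, s px/mm, plane z=c[2]
    W=np.array([[-1,1],[1,1],[1,-1],[-1,-1]])*half/1000
    src=np.float32([proj(p,[c[0]+a,c[1]+b,c[2]]) for a,b in W])
    n=int(2*half*s); dst=np.float32([[0,0],[n,0],[n,n],[0,n]])
    return cv2.warpPerspective(im,cv2.getPerspectiveTransform(src,dst),(n,n),flags=cv2.INTER_CUBIC)
def hexyaw(r,s,r0,r1):
    g=cv2.GaussianBlur(cv2.cvtColor(r,cv2.COLOR_BGR2GRAY).astype(np.float32),(0,0),4)
    gx,gy=cv2.Sobel(g,cv2.CV_32F,1,0),-cv2.Sobel(g,cv2.CV_32F,0,1)
    n=r.shape[0];Y,X=np.mgrid[:n,:n];rr=np.hypot(X-n/2,Y-n/2)/s;m=(rr>r0)&(rr<r1)
    # only gradients that point radially within 35 deg
    th=np.arctan2(gy,gx);ph=np.arctan2(-(Y-n/2),X-n/2);mag=np.hypot(gx,gy)
    m&=abs(np.cos(th-ph))>.8
    z=(mag**2*np.exp(6j*th))[m].sum(); return np.degrees(np.angle(z))/6, abs(z)/(mag**2)[m].sum()
E
python3 - <<'E'
from m import *
B=cv2.imread("pics/wB.png");A=cv2.imread("pics/wA.png");W=cv2.imread("pics/wrist0.png")
w0=dict(vertical_fov=69.8301186815178,cx=320.3739586755938,cy=238.4541117360441,position=np.array([0.64976638,0.07862616,0.3830001]),attitude=np.array([9.89406254e-01,-1.45172188e-01,5.12942476e-04,-1.94680106e-04]))
pickle.dump(w0,open("w0.pkl","wb"))
out=[]
for k,(a,b) in enumerate([((238.4,247.4),(231.8,145.8)),((312.4,231.4),(311.8,127)),((384.8,213.8),(391,107))]):
    x,e=tri([(pA,a),(pB,b)]); r=rect(B,pB,x); ra=rect(A,pA,x)
    print("head",k,x,np.round(e,4),hexyaw(r,4,8,15),hexyaw(ra,4,8,15)); out.append(np.vstack([r,ra]))
x,e=tri([(w0,(150+112/2.5-.0,145+109/2.5)),(pA,(260+160/2.5,0+8/2.5))]); print("stud",x,e)
x=onplane(w0,(194,188.5),.075);x[2]=.07
r=rect(W,w0,x);print("nut",x,hexyaw(r,4,8,15)); out.append(np.vstack([r,rect(A,pA,x)]))
o=cv2.convertScaleAbs(np.hstack(out),alpha=1.7)
cv2.imwrite("pics/rect.png",o)
E
```

```text
head 0 [ 0.455  -0.1692  0.0817] [0. 0.] (np.float32(13.866478), np.float32(0.21870546)) (np.float32(18.302847), np.float32(0.3277087))
head 1 [ 0.5232 -0.1539  0.0809] [0.0002 0.0002] (np.float32(-21.986557), np.float32(0.79160136)) (np.float32(-13.77869), np.float32(0.24150126))
head 2 [ 0.5891 -0.138   0.0783] [0.0001 0.0001] (np.float32(-29.057379), np.float32(0.37530816)) (np.float32(29.71073), np.float32(0.44014996))
stud [0.5333 0.0315 0.0654] [2.9788290827956735e-05, 2.978829082792697e-05]
nut [0.5362 0.033  0.07  ] (np.float32(17.273619), np.float32(0.5304082))
```

View pics/rect.png

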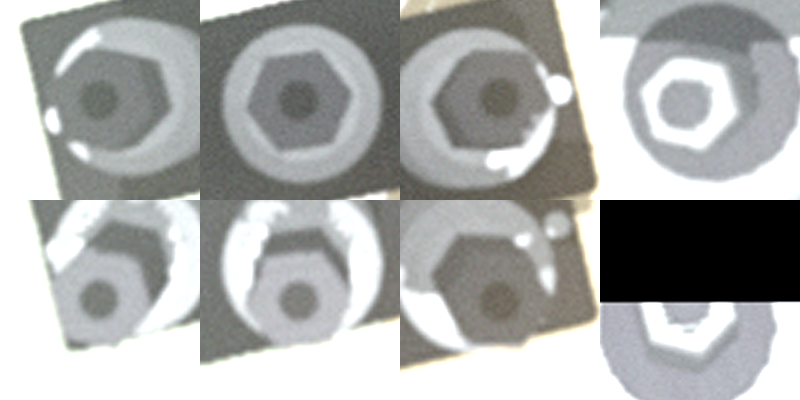

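```bash
python3 - <<'E'
from m import *
B=cv2.imread("pics/wB.png");x=np.array([.5232,-.1539,.0815])
r=rect(B,pB,x)
for a,b in((8,15),(9,14.5),(10,14),(10.5,15)): print(hexyaw(r,4,a,b))
g=cv2.GaussianBlur(cv2.cvtColor(r,cv2.COLOR_BGR2GRAY),(0,0),2)
n=np.arange(0,360,10)
# radius of steepest outward rise
R_=[]
for t in np.radians(n):
    rr=np.arange(9,17,.25); v=cv2.remap(g,np.float32([100+4*rr*np.cos(t)]),np.float32([100-4*rr*np.sin(t)]),1)[0].astype(float)
    R_.append(rr[np.argmax(np.gradient(v))])
print(np.c_[n,R_].T)
E
```

```text
(np.float32(-21.9665), np.float32(0.79111737))
(np.float32(-21.969734), np.float32(0.7959246))
(np.float32(-21.976233), np.float32(0.8059848))
(np.float32(-21.962059), np.float32(0.7881676))
[[  0.    10.    20.    30.    40.    50.    60.    70.    80.    90.
  100.   110.   120.   130.   140.   150.   160.   170.   180.   190.
  200.   210.   220.   230.   240.   250.   260.   270.   280.   290.
  300.   310.   320.   330.   340.   350.  ]
 [ 12.25  12.5   11.75  11.5   11.    11.5   11.75  12.75  12.25  11.5
   11.5   11.75  12.25  13.25  12.    12.25  12.    12.25  12.5   13.5
   12.75  12.25  12.    12.25  12.75  13.5   12.25  11.75  11.75  12.25
   13.    13.    12.    11.25  11.5   11.75]]
```

Request:
{"op": "jog_arm", "data": {
  "claw": [0.5,0.5,0.5,0.5,0.5,0.5,0.5,0.5],
  "offset": [
    [0.5,-0.05,0.2],
    [1.0,-0.1,0.6],
    [1.5,-0.14,1.0],
    [1.71,-0.14,1.3],
    [1.71,-0.14,1.6],
    [1.71,-0.14,2.2],
    [1.71,-0.14,2.8],
    [1.71,-0.14,3.3]
  ],
  "twist": [
    [0,0,-8],
    [0,0,-16],
    [0,0,-24],
    [0,0,-32],
    [0,0,-38],
    [0,0,-38],
    [0,0,-38],
    [0,0,-38]
  ]
}}

```text
time: 2.65
position: [0.5226, -0.1542, 0.0563]
eef_rot: [-0.0, 0.438, 0.899, -0.0]
wrist_force: [-0.6, -0.2, 0.8]
width: 0.0434
grip_force: 0.0
```

Request:
{"op": "jog_arm", "data": {
  "claw": [0.5,0.5,0.2,0.2,0.2,0.2,0.2,0.2],
  "offset": [
    [0,0,0],
    [0,0,0],
    [0,0,0],
    [0,0,0],
    [0,0,0],
    [0,0,0],
    [0,0,0],
    [0,0,0]
  ],
  "twist": [
    [0,0,0],
    [0,0,0],
    [0,0,0],
    [0,0,0],
    [0,0,0],
    [0,0,0],
    [0,0,0],
    [0,0,0]
  ],
  "newtons": 25
}}

```text
time: 3.45
position: [0.5235, -0.1546, 0.0584]
eef_rot: [0.001, 0.438, 0.899, 0.0]
wrist_force: [-0.3, -0.4, 6.0]
width: 0.0236
grip_force: 25.0
```

Request:
{"op": "jog_arm", "data": {
  "claw": [0.2,0.2,0.2,0.2,0.2,0.2,0.2,0.2],
  "offset": [
    [0,0,-0.4],
    [0,0,-1.0],
    [0,0,-1.7],
    [0.4,0.5,-2.4],
    [0.9,1.2,-2.4],
    [1.33,1.94,-2.4],
    [1.33,1.94,-2.4],
    [1.33,1.94,-2.4]
  ],
  "twist": [
    [0,0,0],
    [0,0,0],
    [0,0,0],
    [0,0,8],
    [0,0,16],
    [0,0,21],
    [0,0,21],
    [0,0,21]
  ]
}}

```text
time: 4.25
position: [0.5582, -0.0412, 0.1769]
eef_rot: [-0.001, 0.594, 0.805, -0.0]
wrist_force: [1.7, -0.6, -2.8]
width: 0.0239
grip_force: 25.0
```

```bash
python3 - <<'E'
from m import *
o=get_obs();p=camera_params("wrist"); im=capture("wrist"); cv2.imwrite("pics/wN.png",im); pickle.dump(p,open("wN.pkl","wb"))
print(o['position'],o['width'],o['joint_pos'])
c=np.array([.536,.033,.07]); print(proj(p,c))
r=rect(im,p,c); print(hexyaw(r,4,8,15))
x=np.vstack([im[:,:],]); o=np.zeros((480,800,3),np.uint8); o[:,:600]=im[:,20:620]; o[:200,600:]=r
cv2.imwrite("pics/v7.png",o)
E
```

```text
[ 0.5582 -0.0412  0.1769] 0.023857918228169687 [-0.0222  0.182   0.0185  1.7494 -0.0035  1.2116  0.2972]
(np.float64(321.61238169678353), np.float64(137.04740237161525))
(np.float32(15.691543), np.float32(0.5717115))
```

View pics/v7.png

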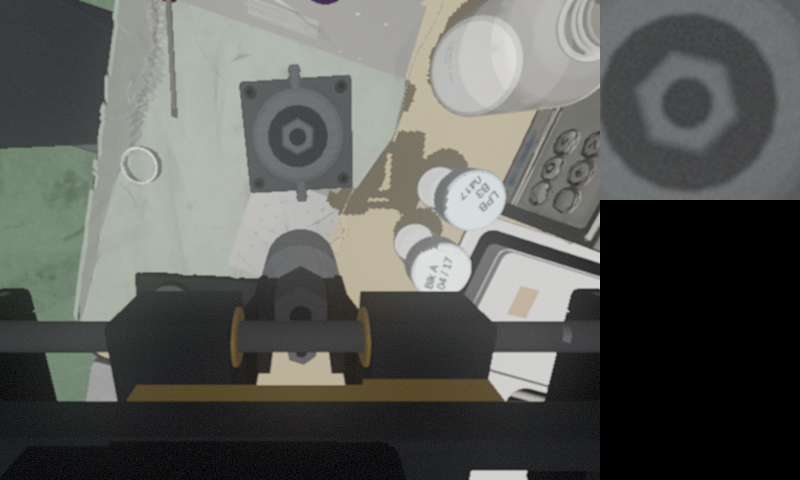

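```bash
python3 - <<'E'
from m import *
im=cv2.imread("pics/wN.png");p=pickle.load(open("wN.pkl","rb"))
g=cv2.cvtColor(cv2.resize(im[90:190,265:375],None,fx=6,fy=6,interpolation=2),cv2.COLOR_BGR2GRAY); g=cv2.GaussianBlur(g,(0,0),4)
t,m=cv2.threshold(g,0,255,cv2.THRESH_OTSU)
print("otsu",t, g[282,330-0])
for T in (t-8,t,t+8):
  cs,h=cv2.findContours((g>T).astype(np.uint8)*255,cv2.RETR_LIST,cv2.CHAIN_APPROX_NONE)
  for c in cs:
    A=cv2.contourArea(c)
    if 1500<A<200000:
        M=cv2.moments(c);u=np.array([M['m10'],M['m01']])/M['m00'];(a,b),rad=cv2.minEnclosingCircle(c)
        uv=(u+.5)/6-.5+[265,90]
        if abs(uv-[317,137]).max()<12: print(T,A/36,rad/6,uv,[onplane(p,uv,z)[:2] for z in(.054,.07,.075)])
x=onplane(p,(317.5,136.5),.07)
for q in (x,):
  for a in((7,15),(8,15),(9,14),(10.5,14.5)): print(hexyaw(rect(im,p,x),4,*a))
# held socket body front rim etc: heads of racked, for reference
E
```

```text
otsu 100.0 69
92.0 244.72222222222223 9.185225168863932 [317.1554 136.5627] [array([0.5326, 0.0323]), array([0.5327, 0.0323]), array([0.5328, 0.0324])]
92.0 791.3194444444445 17.357571919759113 [317.0482 135.9583] [array([0.5324, 0.0327]), array([0.5325, 0.0327]), array([0.5326, 0.0328])]
92.0 2905.7083333333335 31.330734252929688 [317.4747 135.7088] [array([0.5326, 0.033 ]), array([0.5328, 0.033 ]), array([0.5328, 0.033 ])]
100.0 275.30555555555554 9.71004867553711 [317.1859 136.5721] [array([0.5326, 0.0323]), array([0.5327, 0.0323]), array([0.5328, 0.0324])]
100.0 711.8194444444445 16.59088643391927 [317.0725 135.9792] [array([0.5324, 0.0327]), array([0.5325, 0.0327]), array([0.5326, 0.0328])]
100.0 3007.25 31.901323954264324 [317.4758 135.7356] [array([0.5326, 0.0329]), array([0.5328, 0.033 ]), array([0.5328, 0.033 ])]
108.0 324.2083333333333 10.579703648885092 [317.2078 136.6209] [array([0.5326, 0.0322]), array([0.5328, 0.0323]), array([0.5328, 0.0323])]
108.0 600.7777777777778 15.345040639241537 [317.1149 136.0562] [array([0.5324, 0.0326]), array([0.5326, 0.0327]), array([0.5326, 0.0327])]
108.0 3151.6111111111113 32.781036376953125 [317.5484 135.8112] [array([0.5327, 0.0329]), array([0.5328, 0.033 ]), array([0.5329, 0.033 ])]
(np.float32(15.616733), np.float32(0.6551973))
(np.float32(15.633869), np.float32(0.7391509))
(np.float32(15.646671), np.float32(0.7616329))
(np.float32(15.59191), np.float32(0.73197514))
```

```bash
python3 - <<'E'
from m import *
im=cv2.imread("pics/wN.png");p=pickle.load(open("wN.pkl","rb"))
T=np.array([.5582,-.0412,.1769]);mz=T[2]-.0464
for z in (mz,mz+.034,mz+.07): print(proj(p,[T[0],T[1],z]))
g=cv2.GaussianBlur(cv2.cvtColor(im,cv2.COLOR_BGR2GRAY),(0,0),1).astype(int)
for r in (245,255,262,270): print(r,g[r,270:372:3])
E
```

```text
(np.float64(320.6791384034725), np.float64(262.79844758378744))
(np.float64(320.6793030672117), np.float64(284.7522821311845))
(np.float64(320.67955310340307), np.float64(318.0884203746408))
245 [183 181 185 185 183 180 182 134  98  97  99  99  99 100 100 103 105 105
 104 103 101  98  99  99  98  97 105 165 184 183 178 179 181 181]
255 [185 185 185 185 185 177 111  99 107 109 109 108 108 109 109 109 108 109
 110 109 110 110 108 110 109 108 102  96 145 179 180 181 181 180]
262 [185 185 185 185 184 136 104 108 108 108 107 108 109 108 110 110 109 109
 109 110 110 110 109 106 109 108 107 109 110 166 180 180 181 180]
270 [182 181 183 184 156 106 104 104 105 109 109 109 108 102  86  70  66  64
  66  77  96 109 110 109 108 108 106 106 107 125 176 180 180 180]
```

```bash
python3 - <<'E'
from m import *
im=cv2.imread("pics/wN.png");p=pickle.load(open("wN.pkl","rb"))
g=cv2.GaussianBlur(cv2.cvtColor(im,cv2.COLOR_BGR2GRAY),(0,0),1).astype(int)
print(g[300:330:2,321-16:321+17:2])
print("col",g[222:302:2,321])
T=np.array([.5582,-.0412,.1769]);mz=T[2]-.0464;ax=rot(get_obs()['eef_rot'])[:,0]
for z in(mz,mz+.034): print(proj(p,np.r_[T[:2],z]+.022*ax))
E
```

```text
[[63 63 63 64 63 63 64 63 63 63 63 62 63 64 63 64 65]
 [62 62 63 63 62 63 65 63 63 64 63 63 63 62 63 63 63]
 [62 62 62 62 63 62 62 61 60 62 63 63 63 63 62 62 62]
 [62 62 62 62 60 57 52 50 50 52 56 60 63 63 63 63 63]
 [62 61 62 59 52 45 41 41 41 42 44 50 58 63 63 63 63]
 [62 62 59 52 44 39 39 41 41 41 41 43 50 59 61 63 63]
 [62 61 57 46 39 39 39 40 40 41 40 41 44 54 60 62 62]
 [61 61 54 42 40 40 40 39 39 40 41 40 42 51 61 61 61]
 [61 61 53 40 39 39 40 41 40 39 39 40 41 50 61 62 61]
 [60 60 54 41 39 39 39 40 40 40 40 41 42 52 60 61 62]
 [58 57 54 49 46 46 46 46 46 47 47 46 49 53 58 57 58]
 [55 55 55 55 54 54 54 54 55 55 55 56 55 55 56 56 57]
 [58 58 57 57 57 57 58 58 57 58 57 59 59 58 58 59 58]
 [60 60 59 60 59 59 60 60 60 60 60 61 61 60 59 60 61]
 [60 61 61 61 61 62 61 61 61 61 62 61 60 60 60 61 62]]
col [186 186 186 164 113  99 100 100  98  98  99 101 108 110 110 110 109 109
 108 109 109 105  89  68  64  64  64  63  63  61  61  60  61  64  64  65
  65  64  63  63]
(np.float64(320.74797903239835), np.float64(229.84081011657617))
(np.float64(320.76042547003675), np.float64(246.67612460980138))
```

Request:
{"op": "jog_arm", "data": {
  "claw": [0.2,0.2,0.2,0.2,0.2,0.2,0.2,0.2],
  "offset": [
    [0.5,-0.02,0],
    [1.1,-0.04,0],
    [1.555,-0.05,0.1],
    [1.555,-0.05,0.4],
    [1.555,-0.05,0.7],
    [1.555,-0.05,1.0],
    [1.555,-0.05,1.0],
    [1.555,-0.05,1.0]
  ],
  "twist": [
    [0,0,1.6],
    [0,0,1.6],
    [0,0,1.6],
    [0,0,1.6],
    [0,0,1.6],
    [0,0,1.6],
    [0,0,1.6],
    [0,0,1.6]
  ]
}}

```text
time: 5.1
position: [0.5331, 0.03, 0.1276]
eef_rot: [-0.0, 0.607, 0.795, -0.0]
wrist_force: [0.3, 0.0, -2.2]
width: 0.0237
grip_force: 25.0
```

Request:
{"op": "jog_arm", "data": {
  "claw": [0.2,0.2,0.2,0.2,0.2,0.2,0.2,0.2],
  "offset": [
    [0,0,0.07],
    [0,0,0.14],
    [0,0,0.2],
    [0,0,0.25],
    [0,0,0.3],
    [0,0,0.34],
    [0,0,0.34],
    [0,0,0.34]
  ],
  "twist": [
    [0,0,0],
    [0,0,0],
    [0,0,0],
    [0,0,0],
    [0,0,0],
    [0,0,0],
    [0,0,0],
    [0,0,0]
  ]
}}

```text
time: 5.9
position: [0.5358, 0.0306, 0.1147]
eef_rot: [0.002, 0.606, 0.795, 0.002]
wrist_force: [-6.5, -3.0, 29.0]
width: 0.0244
grip_force: 25.1
```

Request:
{"op": "jog_arm", "data": {
  "claw": [0.2,0.2,0.2,0.2,0.2,0.2,0.2,0.2],
  "offset": [
    [0,0,-0.2],
    [0,0,-0.34],
    [0.046,0.006,-0.34],
    [0.046,0.006,-0.34],
    [0.046,0.006,-0.34],
    [0.046,0.006,-0.34],
    [0.046,0.006,-0.34],
    [0.046,0.006,-0.34]
  ],
  "twist": [
    [0,0,0],
    [0,0,0],
    [0,0,0],
    [0,0,0],
    [0,0,0],
    [0,0,0],
    [0,0,0],
    [0,0,0]
  ]
}}

```text
time: 6.7
position: [0.5329, 0.0335, 0.1273]
eef_rot: [-0.0, 0.606, 0.795, -0.0]
wrist_force: [0.4, 0.4, -2.2]
width: 0.0238
grip_force: 24.6
```

```bash
python3 - <<'E'
from m import *
o=get_obs();p=camera_params("wrist");im=capture("wrist");cv2.imwrite("pics/wH.png",im)
print(o['position'],o['eef_rot'],o['wrist_force'])
R_=rot(o['eef_rot']);print(R_); mz=o['position'][2]-.0464
g=cv2.GaussianBlur(cv2.cvtColor(im,cv2.COLOR_BGR2GRAY),(0,0),1).astype(int)
print(proj(p,np.r_[o['position'][:2],mz]+.022*R_[:,0]),proj(p,np.r_[o['position'][:2],mz+.034]+.022*R_[:,0]))
print(g[222:280:2,321]); print(g[262,270:372:3])
E
```

```text
[0.5329 0.0335 0.1273] [-0.0001  0.606   0.7954 -0.0001] [ 0.4056  0.4387 -2.1698]
[[-0.2654  0.9641 -0.0004]
 [ 0.9641  0.2654 -0.    ]
 [ 0.0001 -0.0004 -1.    ]]
(np.float64(320.5194667369283), np.float64(229.9070475679382)) (np.float64(320.5520928472234), np.float64(246.77150133569643))
[ 67  66  69  81  89  89  88  88  88  89  88  91  99 102 102 102 102 101
 100 101 102 100  85  61  55  55  56  55  54]
[147 152 141 109 102  93 100 102 103 102 100 102 101 102 102 102 101 102
 103 103 102 103 101  99 102 100 101 101 126 157 111 103 121 142]
```

Request:
{"op": "jog_arm", "data": {
  "claw": [0.2,0.2,0.2,0.2,0.2,0.2,0.2,0.2],
  "offset": [
    [-0.024,0,0],
    [-0.024,0,0],
    [-0.024,0,0.1],
    [-0.024,0,0.2],
    [-0.024,0,0.28],
    [-0.024,0,0.34],
    [-0.024,0,0.38],
    [-0.024,0,0.38]
  ],
  "twist": [
    [0,0,0],
    [0,0,0],
    [0,0,0],
    [0,0,0],
    [0,0,0],
    [0,0,0],
    [0,0,0],
    [0,0,0]
  ]
}}

```text
time: 7.55
position: [0.5344, 0.0332, 0.1126]
eef_rot: [0.001, 0.606, 0.796, 0.001]
wrist_force: [-13.4, 0.5, 36.5]
width: 0.0244
grip_force: 25.2
```

Request:
{"op": "jog_arm", "data": {
  "claw": [0.2,0.2,0.2,0.2,0.2,0.2,0.2,0.2],
  "offset": [
    [0,0,-0.2],
    [0,0,-0.38],
    [0,0,-0.38],
    [0,0,-0.38],
    [0,0,-0.38],
    [0,0,-0.38],
    [0,0,-0.38],
    [0,0,-0.38]
  ],
  "twist": [
    [0,0,0],
    [0,0,0],
    [0,0,0],
    [0,0,0],
    [0,0,0],
    [0,0,0],
    [0,0,0],
    [0,0,0]
  ],
  "newtons": 50
}}

```text
time: 8.35
position: [0.5332, 0.0324, 0.1273]
eef_rot: [-0.0, 0.606, 0.795, -0.0]
wrist_force: [0.6, -0.3, -2.7]
width: 0.0235
grip_force: 49.3
```

```bash
python3 - <<'E'
from m import *
o=get_obs();p=camera_params("wrist");im=capture("wrist");cv2.imwrite("pics/wH2.png",im)
print(o['position'],o['eef_rot'],o['wrist_force'],o['width'])
g=cv2.GaussianBlur(cv2.cvtColor(im,cv2.COLOR_BGR2GRAY),(0,0),1).astype(int)
print(g[222:280:2,321]); print(g[262,270:372:3])
s=capture("scene");d=capture("side")
a=cv2.imread("pics/wH.png")[200:340,240:400]
o=np.zeros((600,800,3),np.uint8);o[:280,:320]=cv2.resize(a,None,fx=2,fy=2);o[300:580,:320]=cv2.resize(im[200:340,240:400],None,fx=2,fy=2)
ps,pd=camera_params("scene"),camera_params("side")
for i,(I,P) in enumerate([(s,ps),(d,pd)]):
    u,v=map(int,proj(P,[.533,.0325,.09])); c=cv2.resize(I[v-50:v+50,u-75:u+75],None,fx=2.8,fy=2.8,interpolation=2); o[i*300:i*300+280,340:340+c.shape[1]]=c
cv2.imwrite("pics/v8.png",o)
E
```

```text
[0.5332 0.0324 0.1273] [-0.0002  0.606   0.7955 -0.0002] [ 0.6339 -0.2765 -2.6702] 0.02350907443351606
[ 66  65  65  70  83  88  88  87  87  87  87  89  96 100 101 101 101 100
 100 100 102 101  91  65  54  53  54  54  54]
[146 147 122 109 103  92 101 102 102 101 100 101 100 100 102 102 102 102
 102 103 101 102 100  98 102  99 101 100 135 167 112 106 127 142]
```

View pics/v8.png

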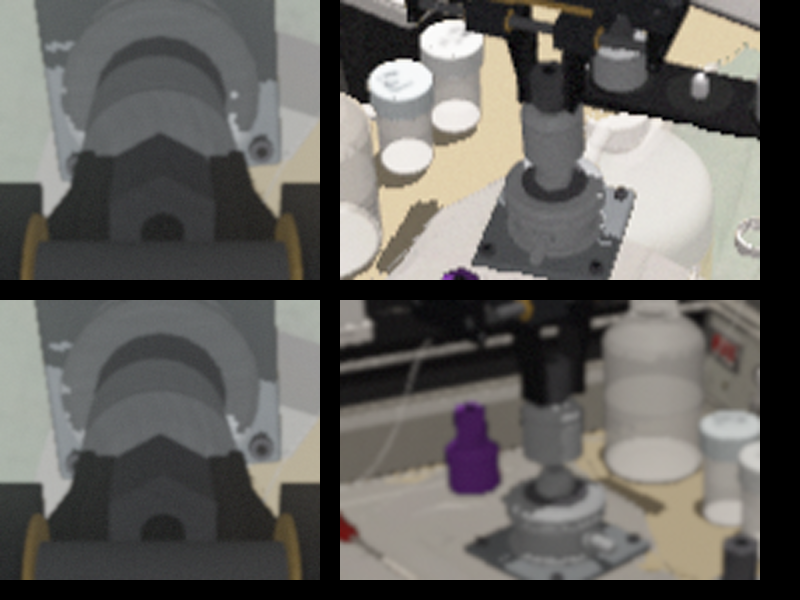

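Request:
{"op": "jog_arm", "data": {
  "claw": [0.2,0.2,0.2,0.2,0.2,0.2,0.2,0.2],
  "offset": [
    [0,-0.01,0.15],
    [0,-0.01,0.28],
    [0.02,-0.01,0.34],
    [0,0.01,0.34],
    [-0.02,-0.01,0.34],
    [0,-0.03,0.34],
    [0,-0.01,0.34],
    [0,-0.01,0.34]
  ],
  "twist": [
    [0,0,0],
    [0,0,0],
    [0,0,8],
    [0,0,0],
    [0,0,-8],
    [0,0,-8],
    [0,0,0],
    [0,0,0]
  ]
}}

```text
time: 9.3
position: [0.5352, 0.0326, 0.113]
eef_rot: [0.002, 0.608, 0.794, 0.002]
wrist_force: [-1.3, 0.3, 16.4]
width: 0.0235
grip_force: 49.8
```

Request:
{"op": "jog_arm", "data": {
  "claw": [0.2,0.2,0.2,0.2,0.2,0.2,0.2,0.2],
  "offset": [
    [0,0,-0.04],
    [0.013,-0.05,-0.04],
    [0.013,-0.05,0],
    [0.013,-0.07,0],
    [0.013,-0.06,0],
    [0.013,-0.05,0.02],
    [0.013,-0.05,0.02],
    [0.013,-0.05,0.02]
  ],
  "twist": [
    [0,0,0],
    [0,0,0],
    [0,0,4],
    [0,0,-4],
    [0,0,-4],
    [0,0,0],
    [0,0,3],
    [0,0,0]
  ]
}}

```text
time: 10.1
position: [0.5325, 0.0327, 0.1127]
eef_rot: [0.002, 0.607, 0.795, 0.002]
wrist_force: [-3.9, -0.2, 25.3]
width: 0.0241
grip_force: 49.8
```

Request:
{"op": "jog_arm", "data": {
  "claw": [0.2,0.2,0.2,0.2,0.2,0.2,0.2,0.2],
  "offset": [
    [0.01,-0.03,-0.4],
    [0,0,-0.85],
    [-0.8,-0.25,-0.95],
    [-1.7,-0.53,-0.95],
    [-2.6,-0.81,-0.95],
    [-3.3,-1.0,-0.95],
    [-3.57,-1.116,-0.95],
    [-3.57,-1.116,-0.95]
  ],
  "twist": [
    [0,0,0],
    [0,0,0],
    [0,0,0],
    [0,0,0],
    [0,0,0],
    [0,0,0],
    [0,0,0],
    [0,0,0]
  ]
}}

```text
time: 10.9
position: [0.5223, -0.1573, 0.1559]
eef_rot: [-0.001, 0.608, 0.794, -0.001]
wrist_force: [0.2, 0.7, -3.0]
width: 0.0234
grip_force: 49.7
```

Request:
{"op": "jog_arm", "data": {
  "claw": [0.2,0.2,0.2,0.2,0.2,0.2,0.2,0.2],
  "offset": [
    [0,0,0],
    [0,0,0.3],
    [0,0,0.7],
    [0,0,0.9],
    [0,0,0.9],
    [0,0,0.9],
    [0,0,0.9],
    [0,0,0.9]
  ],
  "twist": [
    [0,0,0],
    [0,0,0],
    [0,0,0],
    [0,0,0],
    [0,0,0],
    [0,0,0],
    [0,0,0],
    [0,0,0]
  ]
}}

```text
time: 11.7
position: [0.5244, -0.1547, 0.1129]
eef_rot: [0.001, 0.606, 0.796, 0.0]
wrist_force: [0.5, 0.0, -3.0]
width: 0.0236
grip_force: 49.7
```

Request:
{"op": "jog_arm", "data": {
  "claw": [0.2,0.2,0.2,0.2,0.2,0.2,0.2,0.2],
  "offset": [
    [0,-0.016,0.2],
    [0,-0.016,0.5],
    [0,-0.016,0.8],
    [0,-0.016,1.0],
    [0,-0.016,1.1],
    [0,-0.016,1.15],
    [0,-0.016,1.15],
    [0,-0.016,1.15]
  ],
  "twist": [
    [0,0,0],
    [0,0,0],
    [0,0,0],
    [0,0,0],
    [0,0,0],
    [0,0,0],
    [0,0,0],
    [0,0,0]
  ]
}}

```text
time: 12.5
position: [0.5227, -0.1552, 0.0557]
eef_rot: [-0.0, 0.606, 0.795, -0.0]
wrist_force: [-6.8, 1.1, 9.0]
width: 0.0238
grip_force: 49.8
```

Request:
{"op": "jog_arm", "data": {
  "claw": [0.5,0.5,0.5,0.5,0.5,0.5,0.5,0.5],
  "offset": [
    [0,0,0],
    [0,0,0],
    [0,0,0],
    [0,0,-0.5],
    [0,0,-1.2],
    [-0.5,0.45,-1.7],
    [-1.1,0.9,-1.7],
    [-1.6,1.37,-1.7]
  ],
  "twist": [
    [0,0,0],
    [0,0,0],
    [0,0,0],
    [0,0,0],
    [0,0,0],
    [0,0,0],
    [0,0,0],
    [0,0,0]
  ]
}}

```text
time: 13.3
position: [0.6122, -0.2153, 0.1412]
eef_rot: [0.001, 0.606, 0.795, 0.0]
wrist_force: [-0.4, 0.0, -0.2]
width: 0.0433
grip_force: 0.0
```

```bash
python3 - <<'E'
from m import *
capture("side");capture("side")  # let the arm settle
o=get_obs();p=camera_params("wrist");im=capture("wrist");cv2.imwrite("pics/wC.png",im);pickle.dump(p,open("wC.pkl","wb"))
print(o['position'],o['eef_rot'],o['width'],o['qvel'].round(3))
for X in([.5891,-.138,.082],[.5232,-.1539,.082],[.455,-.1692,.082]): print(proj(p,X))
c=np.array([.5891,-.138,.082]);r=rect(im,p,c)
for a in((8,15),(9,14),(10.5,14.5)): print(hexyaw(r,4,*a))
v=np.zeros((480,800,3),np.uint8);v[:,:600]=cv2.convertScaleAbs(im[:,40:],alpha=1.4);v[:200,600:]=cv2.convertScaleAbs(r,alpha=1.7)
cv2.imwrite("pics/v9.png",v)
E
```

```text
[ 0.6129 -0.2162  0.1391] [ 0.0009  0.6066  0.795  -0.0002] 0.04357167129854833 [-0.013 -0.053 -0.019  0.09   0.003  0.012 -0.021]
(np.float64(316.59161623227203), np.float64(129.83839095787022))
(np.float64(204.2366957117954), np.float64(126.2998498707079))
(np.float64(87.34122726893003), np.float64(120.6561465059829))
(np.float32(26.609911), np.float32(0.8197395))
(np.float32(26.641527), np.float32(0.8464991))
(np.float32(26.58831), np.float32(0.82432795))
```

View pics/v9.png

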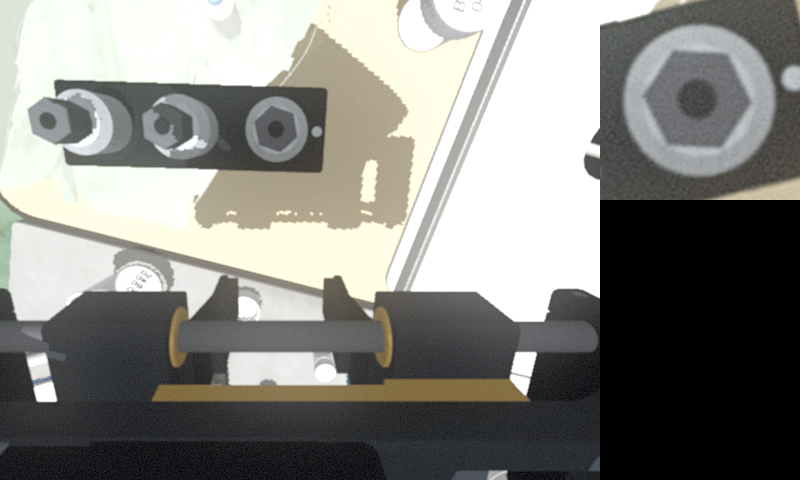

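Request:
{"op": "jog_arm", "data": {
  "claw": [0.5,0.5,0.5,0.5,0.5,0.5,0.5,0.5],
  "offset": [
    [0.2,0,0],
    [0.5,0,0],
    [0.8,-0.02,0],
    [1.1,-0.03,0],
    [1.4,-0.05,0],
    [1.65,-0.05,0],
    [1.65,-0.05,0],
    [1.65,-0.05,0]
  ],
  "twist": [
    [0,0,-8.5],
    [0,0,-17],
    [0,0,-25.5],
    [0,0,-34],
    [0,0,-42.5],
    [0,0,-51],
    [0,0,-59.5],
    [0,0,-68]
  ]
}}

```text
time: 14.25
position: [0.5855, -0.1337, 0.1398]
eef_rot: [0.0, 0.054, 0.999, 0.0]
wrist_force: [-0.2, 0.4, 0.6]
width: 0.0436
grip_force: 0.0
```

```bash
python3 - <<'E'
from m import *
im=cv2.imread("pics/wC.png");p=pickle.load(open("wC.pkl","rb"))
c=np.array([.5891,-.138,.082]);g=cv2.GaussianBlur(cv2.cvtColor(rect(im,p,c),cv2.COLOR_BGR2GRAY),(0,0),2)
d=g[70:130,70:130];m=(d<(int(d.min())+int(np.median(d)))/2).astype(np.uint8);M=cv2.moments(m,True);u=np.array([M['m10'],M['m01']])/M['m00']+70.5
print("dot",c[0]+(u[0]-100)/4000,c[1]-(u[1]-100)/4000,m.sum()/16)
capture("side");capture("side")
o=get_obs();print(o['position'],o['eef_rot'],2*np.degrees(np.arctan2(o['eef_rot'][2],o['eef_rot'][1]))-90,o['joint_pos'].round(2))
E
```

```text
dot 0.588444396939694 -0.13785722322232224 69.4375
[ 0.5855 -0.1344  0.1397] [0.     0.056  0.9984 0.    ] 83.57937281067814 [ 0.21  0.29 -0.08  1.69  0.02  1.16  1.59]
```

Request:
{"op": "jog_arm", "data": {
  "claw": [0.5,0.5,0.5,0.5,0.5,0.5,0.5,0.5],
  "offset": [
    [-0.065,-0.06,0],
    [-0.065,-0.06,0.3],
    [-0.065,-0.06,0.8],
    [-0.065,-0.06,1.2],
    [-0.065,-0.06,1.63],
    [-0.065,-0.06,1.63],
    [-0.065,-0.06,1.63],
    [-0.065,-0.06,1.63]
  ],
  "twist": [
    [0,0,-3],
    [0,0,-3],
    [0,0,-3],
    [0,0,-3],
    [0,0,-3],
    [0,0,-3],
    [0,0,-3],
    [0,0,-3]
  ]
}}

```text
time: 15.15
position: [0.5895, -0.1383, 0.059]
eef_rot: [0.001, 0.032, 0.999, -0.0]
wrist_force: [-0.1, 0.2, 1.1]
width: 0.0434
grip_force: 0.0
```

Request:
{"op": "jog_arm", "data": {
  "claw": [0.2,0.2,0.2,0.2,0.2,0.2,0.2,0.2],
  "offset": [
    [0,0,0],
    [0,0,0],
    [0,0,0],
    [0,0,0],
    [0,0,0],
    [0,0,0],
    [0,0,0],
    [0,0,0]
  ],
  "twist": [
    [0,0,0],
    [0,0,0],
    [0,0,0],
    [0,0,0],
    [0,0,0],
    [0,0,0],
    [0,0,0],
    [0,0,0]
  ],
  "newtons": 50
}}

```text
time: 15.95
position: [0.5892, -0.1382, 0.0584]
eef_rot: [0.0, 0.031, 1.0, 0.0]
wrist_force: [-1.6, 0.3, 5.4]
width: 0.0234
grip_force: 49.9
```

Request:
{"op": "jog_arm", "data": {
  "claw": [0.2,0.2,0.2,0.2,0.2,0.2,0.2,0.2],
  "offset": [
    [0,0,-0.4],
    [0,0,-1.1],
    [0.1,0.3,-1.9],
    [0.5,1.1,-2.0],
    [0.9,2.0,-2.0],
    [1.2,2.8,-2.0],
    [1.324,3.34,-2.0],
    [1.324,3.34,-2.0]
  ],
  "twist": [
    [0,0,0],
    [0,0,0],
    [0,0,4],
    [0,0,8],
    [0,0,10.9],
    [0,0,10.9],
    [0,0,10.9],
    [0,0,10.9]
  ]
}}

```text
time: 16.75
position: [0.5319, 0.0374, 0.1575]
eef_rot: [-0.001, 0.123, 0.992, 0.001]
wrist_force: [-0.3, 0.1, -2.3]
width: 0.0239
grip_force: 49.9
```

Request:
{"op": "jog_arm", "data": {
  "claw": [0.2,0.2,0.2,0.2,0.2,0.2,0.2,0.2],
  "offset": [
    [0,0,0.2],
    [0,0,0.4],
    [0,0,0.56],
    [0,0,0.56],
    [0,0,0.56],
    [0,0,0.56],
    [0,0,0.56],
    [0,0,0.56]
  ],
  "twist": [
    [0,0,0],
    [0,0,0],
    [0,0,0],
    [0,0,0],
    [0,0,0],
    [0,0,0],
    [0,0,0],
    [0,0,0]
  ]
}}

```text
time: 17.55
position: [0.5336, 0.0325, 0.1304]
eef_rot: [0.0, 0.126, 0.992, 0.0]
wrist_force: [-0.4, 0.2, -2.6]
width: 0.0237
grip_force: 49.9
```

```bash
python3 - <<'E'
from m import *
capture("side")
o=get_obs();print(o['position'],o['eef_rot'],2*np.degrees(np.arctan2(o['eef_rot'][2],o['eef_rot'][1]))-90,o['wrist_force'],o['ft_torque'],o['width'])
E
```

```text
[0.5335 0.0325 0.1303] [0.0002 0.1262 0.992  0.    ] 75.49761246506063 [ 0.1194 -0.8428 -3.0118] [ 0.1111 -0.0547  0.0395] 0.02319527894424627
```

Request:
{"op": "jog_arm", "data": {
  "claw": [0.2,0.2,0.2,0.2,0.2,0.2,0.2,0.2],
  "offset": [
    [0,0,0.1],
    [0,0,0.2],
    [0,0,0.26],
    [0,0,0.31],
    [0,0,0.36],
    [0,0,0.41],
    [0,0,0.44],
    [0,0,0.44]
  ],
  "twist": [
    [0,0,0],
    [0,0,0],
    [0,0,0],
    [0,0,0],
    [0,0,0],
    [0,0,0],
    [0,0,0],
    [0,0,0]
  ]
}}

```text
time: 18.4
position: [0.5333, 0.0325, 0.1078]
eef_rot: [-0.0, 0.126, 0.992, -0.0]
wrist_force: [-0.3, -0.4, -3.2]
width: 0.0236
grip_force: 49.9
```

Drops freely. Go on down to the washer, then test by turning clockwise.

Request:
{"op": "jog_arm", "data": {
  "claw": [0.2,0.2,0.2,0.2,0.2,0.2,0.2,0.2],
  "offset": [
    [0,0,0.05],
    [0,0,0.1],
    [0,0,0.14],
    [0,0,0.17],
    [0,0,0.2],
    [0,0,0.2],
    [0,0,0.2],
    [0,0,0.2]
  ],
  "twist": [
    [0,0,0],
    [0,0,0],
    [0,0,0],
    [0,0,0],
    [0,0,0],
    [0,0,0],
    [0,0,0],
    [0,0,0]
  ]
}}

```text
time: 19.2
position: [0.5338, 0.0327, 0.1002]
eef_rot: [0.001, 0.126, 0.992, 0.0]
wrist_force: [-7.3, -0.5, 18.0]
width: 0.0235
grip_force: 49.9
```

```bash
python3 - <<'E'
from m import *
capture("side")
o=get_obs();print(o['position'],2*np.degrees(np.arctan2(o['eef_rot'][2],o['eef_rot'][1]))-90,o['wrist_force'],o['ft_torque'],o['width'])
E
```

```text
[0.5338 0.0327 0.1002] 75.50223228250238 [-8.1227  1.2134 18.3787] [-0.1638  1.9793 -0.004 ] 0.023543560382773134
```

Request:
{"op": "jog_arm", "data": {
  "claw": [0.2,0.2,0.2,0.2,0.2,0.2,0.2,0.2],
  "offset": [
    [0,0,0],
    [0,0,0],
    [0,0,0],
    [0,0,0],
    [0,0,0],
    [0,0,0],
    [0,0,0],
    [0,0,0]
  ],
  "twist": [
    [0,0,3],
    [0,0,6],
    [0,0,9],
    [0,0,12],
    [0,0,15],
    [0,0,18],
    [0,0,18],
    [0,0,18]
  ]
}}

```text
time: 20.05
position: [0.5338, 0.032, 0.1002]
eef_rot: [0.001, 0.28, 0.96, -0.0]
wrist_force: [-8.3, -1.8, 18.4]
width: 0.0237
grip_force: 50.0
```

```bash
python3 - <<'E'
from m import *
capture("side")
o=get_obs();print(o['position'],2*np.degrees(np.arctan2(o['eef_rot'][2],o['eef_rot'][1]))-90,o['wrist_force'],o['ft_torque'],o['width'])
E
```

```text
[0.5338 0.032  0.1002] 57.49735902653205 [-7.8213 -1.9937 18.3382] [-0.7163  1.9773  0.1432] 0.02362834945423812
```

Request:
{"op": "jog_arm", "data": {
  "claw": [0.2,0.2,0.2,0.2,0.2,0.2,0.2,0.2],
  "offset": [
    [0,0,-0.15],
    [0,0,-0.15],
    [0,0,-0.15],
    [0,0,-0.15],
    [0,0,-0.15],
    [0,0,-0.15],
    [0,0,-0.15],
    [0,0,-0.15]
  ],
  "twist": [
    [0,0,0],
    [0,0,2],
    [0,0,4],
    [0,0,6],
    [0,0,8],
    [0,0,10],
    [0,0,12],
    [0,0,12]
  ]
}}

```text
time: 20.9
position: [0.5334, 0.0319, 0.1062]
eef_rot: [0.0, 0.379, 0.925, -0.0]
wrist_force: [-4.0, -2.6, 5.7]
width: 0.0237
grip_force: 49.9
```

```bash
python3 - <<'E'
from m import *
o=get_obs();print(o['position'],2*np.degrees(np.arctan2(o['eef_rot'][2],o['eef_rot'][1]))-90,o['wrist_force'],o['ft_torque'],o['width'])
E
```

```text
[0.5334 0.0319 0.1062] 45.450380874192746 [-4.0053 -2.5827  5.6677] [-0.762   0.8906  0.1623] 0.023724985329096206
```

Request:
{"op": "jog_arm", "data": {
  "claw": [0.2,0.2,0.2,0.2,0.2,0.2,0.2,0.2],
  "offset": [
    [0,0,0],
    [0,0,0],
    [0,0,0],
    [0,0,0],
    [0,0,0],
    [0,0,0.05],
    [0,0,0.1],
    [0,0,0.12]
  ],
  "twist": [
    [0,0,3],
    [0,0,6],
    [0,0,9],
    [0,0,12],
    [0,0,15],
    [0,0,15],
    [0,0,15],
    [0,0,15]
  ]
}}

```text
time: 21.7
position: [0.5333, 0.0319, 0.1009]
eef_rot: [0.0, 0.496, 0.868, -0.0]
wrist_force: [-7.9, -2.8, 15.8]
width: 0.0234
grip_force: 50.0
```

```bash
python3 - <<'E'
from m import *
o=get_obs();print(o['position'],2*np.degrees(np.arctan2(o['eef_rot'][2],o['eef_rot'][1]))-90,o['wrist_force'],o['ft_torque'],o['width'])
E
```

```text
[0.5333 0.0319 0.1009] 30.542282745149862 [-7.9369 -2.771  15.7914] [-0.9931  2.2142  0.127 ] 0.023445434748396703
```

Request:
{"op": "jog_arm", "data": {
  "claw": [0.2,0.2,0.2,0.2,0.2,0.2,0.2,0.2],
  "offset": [
    [0,0,0],
    [0,0,0],
    [0,0,0],
    [0,0,0],
    [0,0,0],
    [0,0,0],
    [0,0,0],
    [0,0,0]
  ],
  "twist": [
    [0,0,2],
    [0,0,4],
    [0,0,6],
    [0,0,8],
    [0,0,10],
    [0,0,10],
    [0,0,10],
    [0,0,10]
  ]
}}

```text
time: 22.5
position: [0.5331, 0.0318, 0.1008]
eef_rot: [0.0, 0.57, 0.822, -0.0]
wrist_force: [-6.7, -3.7, 14.7]
width: 0.0236
grip_force: 50.0
```

```bash
python3 - <<'E'
from m import *
o=get_obs();print(o['position'],2*np.degrees(np.arctan2(o['eef_rot'][2],o['eef_rot'][1]))-90,o['wrist_force'],o['ft_torque'],o['width'])
E
```

```text
[0.5331 0.0318 0.1008] 20.539754830928672 [-6.682  -3.7491 14.7157] [-0.9872  2.1394  0.1249] 0.023574587710829924
```

Request:
{"op": "jog_arm", "data": {
  "claw": [0.2,0.2,0.2,0.2,0.2,0.2,0.2,0.2],
  "offset": [
    [0,0,0],
    [0,0,0],
    [0,0,0],
    [0,0,0],
    [0,0,0],
    [0,0,0],
    [0,0,0],
    [0,0,0]
  ],
  "twist": [
    [0,0,2],
    [0,0,4],
    [0,0,6],
    [0,0,8],
    [0,0,10],
    [0,0,12],
    [0,0,12],
    [0,0,12]
  ]
}}

```text
time: 23.3
position: [0.5329, 0.032, 0.1007]
eef_rot: [-0.0, 0.652, 0.758, -0.001]
wrist_force: [-9.0, -3.9, 13.9]
width: 0.0234
grip_force: 50.3
```

```bash
python3 - <<'E'
from m import *
o=get_obs();print(o['position'],2*np.degrees(np.arctan2(o['eef_rot'][2],o['eef_rot'][1]))-90,o['wrist_force'],o['ft_torque'],o['width'])
E
```

```text
[0.5329 0.032  0.1007] 8.61061226403217 [-8.9783 -3.915  13.9472] [-0.9865  2.1738  0.7663] 0.023351390681472007
```

Request:
{"op": "jog_arm", "data": {
  "claw": [0.2,0.2,0.2,0.2,0.2,0.2,0.2,0.2],
  "offset": [
    [0,0,0],
    [0,0,0],
    [0,0,0],
    [0,0,0],
    [0,0,0],
    [0,0,0],
    [0,0,0],
    [0,0,0]
  ],
  "twist": [
    [0,0,1],
    [0,0,2],
    [0,0,3],
    [0,0,4],
    [0,0,4],
    [0,0,4],
    [0,0,4],
    [0,0,4]
  ]
}}

```text
time: 24.1
position: [0.5329, 0.0323, 0.1005]
eef_rot: [-0.0, 0.678, 0.735, -0.001]
wrist_force: [-6.9, -2.5, 12.2]
width: 0.0235
grip_force: 51.2
```

```bash
python3 - <<'E'
from m import *
o=get_obs();print(o['position'],2*np.degrees(np.arctan2(o['eef_rot'][2],o['eef_rot'][1]))-90,o['wrist_force'],o['ft_torque'],o['width'],o['eef_rot'])
E
```

```text
[0.5329 0.0323 0.1005] 4.674186170140757 [-6.9295 -2.4676 12.2074] [-0.7969  2.0261  1.215 ] 0.023453605153661586 [-0.      0.6777  0.7354 -0.0006]
```

```bash
python3 - <<'E'
from h import *
v=np.zeros((560,800,3),np.uint8)
for i,n in enumerate(("scene","side")):
    I=capture(n);P=camera_params(n);u,w=map(int,proj(P,[.533,-.03,.06])); c=cv2.resize(I[w-95:w+95,u-95:u+95],(400,400),interpolation=2);v[:400,i*400:i*400+400]=c
cv2.imwrite("pics/v10.png",v[:400])
E
```

```text
(no output)
```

View pics/v10.png

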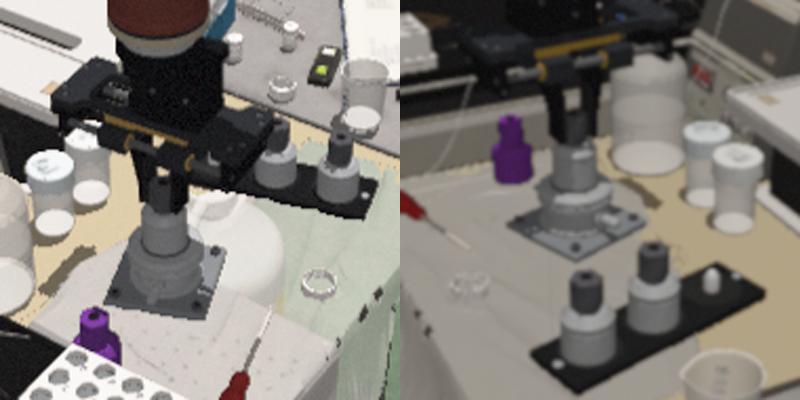

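The picture shows the held socket upright and fully down on the lid (about (165,235) and (575,175)). The rejected socket is standing level on the middle post ((655,290)), and the jars are where they were. Handing in.

```bash
python3 -c "
from workcell import *
print(close_job())"
```

```text
the job is handed in; nothing more can be done
None
```

The second socket I tried, from the post next to the jars, fits: it dropped right down over the nut and turned it clockwise until the torque jumped to about 1.2 N m at the stop, and it is still gripped there, upright and fully down; the first, from the middle post, was too small and is back on that post, and the third I did not need to try.

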